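# Gas a specimen jar: set it on the plate, click the guarded gas knob on

### The job

First pick up the jar with the tap on its lid and, keeping it upright, set it down without dropping it inside the ring on the round exposure plate. Then slide the console's clear guard fully open, turn the gas knob clockwise until it clicks over into its second position, and slide the guard fully shut over it again. Leave the other things on the bench where they stand.

Things in the scene. Friction and masses are not known exactly. Their poses are not given: they have to be found in the camera images.
- console: white gas console, fixed, 180 deep x 330 wide mm (x, y), origin under its centre, front (-x) to the robot. Its top is a panel 180 mm (up the slope) x 330 mm sloping 35 deg, front edge 58 mm and back edge 162 mm high, centre 110 mm above the origin. Right half (-y): the gas knob, with a short mark on the panel for each of its two positions. Left half: a flat gauge 16 mm high.
- knob_grip (a point): grip point of the gas knob: on its axis, 36 mm above the panel, 75 mm right (-y) of the panel's centre. The knob is a black disc 64 mm across (11 mm above the panel) with a grip bar 64 long x 16 wide, rising to 46 mm above the panel. x runs along the bar, y across it, z out of the panel along the knob's axis; the frame turns with the knob.
- knob (a joint): angle of the gas knob in rad, growing clockwise as seen looking onto the panel. 0 = first position (gas off, stop), 1.20 = second position (gas on, stop). A sprung toggle resists with up to about 0.25 N m, up to the hump at 0.60, then snaps it on to the far stop; let go short of the hump, it springs back.
- guard_grip (a point): grip point in the guard's handle fin. The guard is a clear hood 160 mm (upslope) x 140 mm (along its track), open at both track ends, its top plate 58 mm above the panel; amid the plate stands a grey fin 60 long (x, upslope) x 14 thick (y), rising to 93 mm above the panel. This point is 24 mm above the plate. y along the track to the left, z out of the panel.
- guard (a joint): position of the guard in m along the console's +y: 0 = shut (covering the knob, against its right stop), 0.15 = fully open (left stop). It stays where it is left; about 2 to 3 N moves it.
- jar: clear specimen jar with a white lid and a tap on top, 72 mm across, 131 mm tall, about 0.16 kg; origin at the centre of its underside, z up
- jar_grip (a point): middle of the grey tap bar on the jar's lid, 60 long (x) x 14 wide (y) x 20 high mm, 121 mm above the jar's underside; its underside is 22 mm above the lid's top
- plate: round aluminium exposure plate, fixed flat on the bench, 124 mm across, 10 mm high, with a thin engraved ring 106 mm across on top; origin at the centre of its underside
- plain_jar: clear jar with a flat white lid and no tap, 72 mm across, 90 mm tall; bystander, loose; origin at the centre of its underside
- tip_box: pipette-tip box, grey base and clear lid, 75 x 110 x 50 mm (x, y, z); bystander, loose; origin at the centre of its underside
- gas_bottle: slim aluminium gas cylinder with a brass valve, 76 mm across, 292 mm tall, standing by the right (-y) end of the console; bystander, loose; origin at the centre of its underside
- amber_bottle: amber glass bottle, 68 mm across, 150 mm tall, standing by the left (+y) end of the console; bystander, loose; origin at the centre of its underside
- dish_stack: stack of clear dishes, 90 mm across, 37 mm high; bystander, loose; origin at the centre of its underside
- pipette: hand pipette lying along its x, about 220 mm long, 26 mm wide, 24 mm high; bystander, loose; origin at the centre of its underside

How it is judged:
By the outcome, as a careful person would: the job done as asked, in the order asked, and still so for the second after the job is handed in, with the robot touching nothing.
It also fails if it takes over 72 s, if anything falls off the work surface, if the arm or the gripper's body presses on something with over 40 N, if the wrist force passes 120 N, or if a joint passes its speed limit or range.

### The arm

A 7-joint arm with a two-finger parallel gripper is mounted at the origin on the work surface. World frame = base frame: x ahead of the robot, y to its left, z up, the work surface at z = 0. Lengths are in m, angles in rad, forces in N, time in s.
With the tool pointing down it reaches from about 0.425 to 1.025 m from the base axis. Payload 3.6 kg.
Tool frame: the origin (TCP) lies midway between the tips of the shut fingers; the grasp point (between the pads) lies env.pinch_z behind it (env.pinch_z is the distance from the TCP to the grasp point, in m); z points along the fingers, y is the line along which they close (so a half turn about z gives the same grasp; the last joint's range is limited). The gripper opens to 85 mm and grips with 20 to 120 N. Pads are 22 mm wide; open, the fingers measure 114 mm over their backs; the gripper's body (76 mm by 85 mm) begins 54 mm behind the grasp point. The pads swing forward as they close: fully open they stand 13 mm farther back than shut.
Start: joints at [-1.258, 0.591, 0.048, 1.609, -0.033, 0.943, -0.034], TCP at [0.287, 0.666, 0.231] pointing down, gripper open.
Joint ranges: [-2.69, 2.69], [-0.47, 2.24], [-1.27, 1.36], [0.19, 2.51], [-1.53, 4.68], [0.08, 2.07], [-3.09, 3.09]. Speed limits (rad/s): [2.57, 2.57, 3.14, 3.14, 3.14, 3.14, 3.14].

### API

Orientations are given as a unit quaternion [w, x, y, z].
In Python, from bench import env gives the robot as it stands.
- The arm moves only by the shell command python3 -m inch 'ROWS' [FORCE]. ROWS is text: rows parted by semicolons, each of 5 numbers parted by spaces: the closure, from 0 (fully open) to 1 (shut), then the shift along the tool's x, y, z in cm, then the turn about the tool's z in rad. A call has 1 to 10 rows; each row shifts and turns the commanded pose from where the row before left it, along the tool's axes as they then stand; what a row does not reach is not made up. A row lasts 1/8 s, in which the tool goes at most 62.5 mm and 10.7 degrees, less where a joint would pass 70% of its speed; a pose out of reach is approached as far as the arm can. A call is refused whole if a number of a shift passes 6.25 or a number of a turn 0.188, either way. A call with a gripper value outside its range is refused whole. The fingers move at their own pace and stop on an object; FORCE is the grip in N (left out, the last holds). Time passes only in rows, so rows that do not move let the fingers close. It gives the time, the measured TCP pose, the force, the opening and the grip force at its end, in the units of the state.
- env.get_obs(): the state, without advancing time (a new reading comes with each control period).
- env.capture(name): name is "scene" or "top" or "wrist"; returns the picture (420x560x3 uint8, blue, green, red); there is no depth.
- env.get_calibration(name): a dict with "vfov" (degrees; the focal length in pixels is half the picture's height over the tangent of half this angle, whatever the lens; pixels are square), "cx", "cy" (the principal point, pixels), "dist" ([k1, k2, p1, p2, k3] as OpenCV has them; the pictures are not rectified), "extrinsics" (4x4, takes a point from world to camera coordinates); the wrist camera has in their place "T_tool_cam" (4x4, takes a point from camera to tool coordinates, whose origin is the TCP and whose axes are the flange's). Camera axes: x right, y up, looking along -z (the intrinsics and any distortion apply to the point x, -y, -z); pixel columns grow to the right and rows downward; lengths in m; the calibration is good to about 2 mm. A picture is of the moment at which its call begins: read the wrist's pose just before it. get_calibration takes no time and is no camera call.
- env.close_job(): hands the job in; it is judged then, once.
The state is a dict: "time": time; "joints": joint angles; "joint_velocities": joint speeds; "joint_efforts": joint torques, N m; "tcp_pos": TCP position; "orientation": TCP orientation; "ft_force": force on the tool from outside, world axes, zero at the start; "wrist_torque": the same for the moment, N m; "gripper_width": finger opening in m; "finger_force": force on a finger pad.
Only numpy, scipy, OpenCV 4.12 (cv2) and the standard library are available. Lean on these libraries where they do the work, as an engineer would, in place of code of your own. Each camera call takes 0.05 s, during which the arm holds its last target. There are 200 camera calls.

## Working session

There is one attempt and no reset: what is moved stays moved. The work goes in short steps, Python scripts to look and compute and a shell command to move; the robot and the scene stay as the last step left them, time stands still between calls to the robot, and variables do not carry over. Pictures are saved under pics/ and viewed, at most 10 in all, crops included, and the job is handed in when it is done.

```bash
ls; mkdir -p pics; python3 - <<'E'
from bench import env
import cv2,numpy as np
np.set_printoptions(precision=4,suppress=True)
for n in ("scene","top"):
    cv2.imwrite(f"pics/{n}0.png",env.capture(n))
for n in ("scene","top","wrist"): print(n,env.get_calibration(n))
o=env.get_obs();print(o,env.pinch_z)
E
```

```text
pics
scene {'vfov': 45.16639632560968, 'cx': 289.1468423536486, 'cy': 212.4156749789987, 'dist': array([-0.0588,  0.    ,  0.    ,  0.    ,  0.    ]), 'extrinsics': array([[-0.7772,  0.6293, -0.0026,  0.4467],
       [-0.4976, -0.6121,  0.6146,  0.2235],
       [ 0.3851,  0.4789,  0.7889, -1.6392],
       [ 0.    ,  0.    ,  0.    ,  1.    ]])}
top {'vfov': 49.275897977389434, 'cx': 276.22827252917943, 'cy': 205.74362657335055, 'dist': array([-0.0145,  0.    ,  0.    ,  0.    ,  0.    ]), 'extrinsics': array([[ 0.0574, -0.9983,  0.0021, -0.0316],
       [ 0.9765,  0.0566,  0.2079, -0.5736],
       [-0.2077, -0.0098,  0.9782, -1.3816],
       [ 0.    ,  0.    ,  0.    ,  1.    ]])}
wrist {'vfov': 71.64477885659873, 'cx': 277.16685491313405, 'cy': 207.46221769362162, 'dist': array([-0.0191,  0.    ,  0.    ,  0.    ,  0.    ]), 'T_tool_cam': array([[-0.0014,  0.9538,  0.3006,  0.0762],
       [ 1.    ,  0.0011,  0.0011,  0.0002],
       [ 0.0007,  0.3006, -0.9538, -0.1428],
       [ 0.    ,  0.    ,  0.    ,  1.    ]])}
{'time': 0.1, 'joints': array([-1.2575,  0.5921,  0.0483,  1.6097, -0.0333,  0.9427, -0.0337]), 'joint_velocities': array([ 0.0019, -0.0032, -0.0002, -0.0031, -0.0004,  0.0012, -0.0003]), 'joint_efforts': array([  0.0042, -55.0004,   1.553 , -19.8826,   0.0097,   0.0038,
        -0.    ]), 'tcp_pos': array([0.2865, 0.6652, 0.2302]), 'orientation': array([-0.0002,  0.202 ,  0.9794, -0.001 ]), 'ft_force': array([-0.0673, -0.4307, -0.3256]), 'wrist_torque': array([-0.0144, -0.0136, -0.0188]), 'finger_force': 0.0, 'gripper_width': 0.085546901255555} 0.0187
```

View pics/scene0.png

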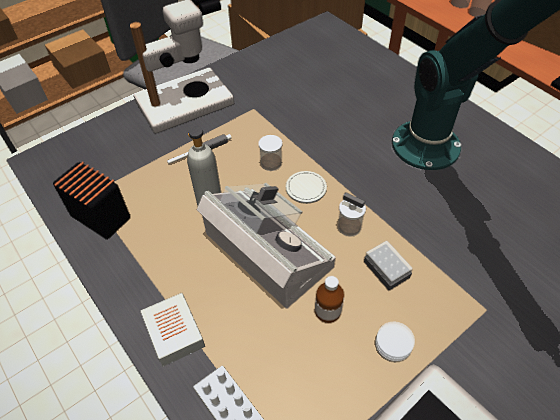

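View pics/top0.png

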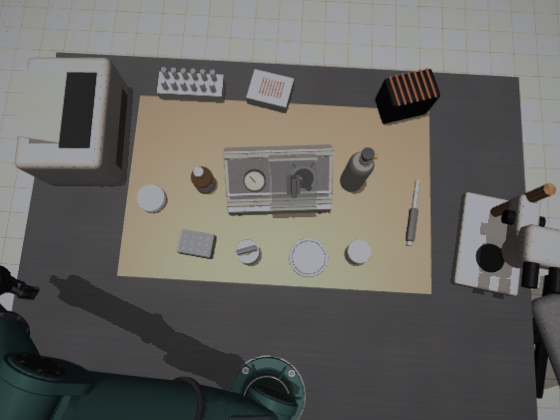

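The scene view shows the tap jar's bar at about (351,201), the plate's centre at (306,186) and the guard fin at (265,195). In the top view the tap bar is at (247,250), the plate at (309,257), the fin at (294,187) and the knob at about (306,178).

```bash
cat > h.py <<'E'
from bench import env
import cv2,numpy as np
from scipy.spatial.transform import Rotation as R
np.set_printoptions(precision=4,suppress=True)
def tool():
    o=env.get_obs(); T=np.eye(4); T[:3,:3]=R.from_quat(o["orientation"],scalar_first=True).as_matrix(); T[:3,3]=o["tcp_pos"]; return T
def ray(n,p,T=None):
    c=env.get_calibration(n); f=210/np.tan(np.radians(c["vfov"]/2))
    K=np.array([[f,0,c["cx"]],[0,f,c["cy"]],[0,0,1]])
    u=cv2.undistortPoints(np.array([[p]],float),K,c["dist"])[0,0]
    W=T@c["T_tool_cam"] if n=="wrist" else np.linalg.inv(c["extrinsics"])
    d=W[:3,:3]@[u[0],-u[1],-1]; return W[:3,3],d/np.linalg.norm(d)
def tri(*rs):
    A=sum(np.eye(3)-np.outer(d,d) for o,d in rs); b=sum((np.eye(3)-np.outer(d,d))@o for o,d in rs)
    x=np.linalg.solve(A,b); return x,[np.linalg.norm(np.cross(x-o,d)) for o,d in rs]
def atz(r,z): return r[0]+r[1]*(z-r[0][2])/r[1][2]
def proj(n,P,T=None):
    c=env.get_calibration(n); f=210/np.tan(np.radians(c["vfov"]/2))
    K=np.array([[f,0,c["cx"]],[0,f,c["cy"]],[0,0,1]])
    E=np.linalg.inv(T@c["T_tool_cam"]) if n=="wrist" else c["extrinsics"]
    q=(E[:3,:3]@np.atleast_2d(P).T+E[:3,3:]).T*[1,-1,-1]
    return cv2.projectPoints(q,np.zeros(3),np.zeros(3),K,c["dist"])[0][:,0]
E
python3 - <<'E'
from h import *
for k,s,t in (("jar",(351,201),(247,250)),("plate",(306,186),(309,257)),("fin",(265,195),(294,187))):
    print(k,tri(ray("scene",s),ray("top",t)))
print(tool())
E
```

```text
jar (array([0.4249, 0.0796, 0.1092]), [np.float64(0.0006567416062393518), np.float64(0.000656741606239415)])
plate (array([ 0.4235, -0.1103,  0.0005]), [np.float64(0.0029215039581989705), np.float64(0.002921503958199082)])
fin (array([ 0.6139, -0.0492,  0.1573]), [np.float64(0.0005614420414989295), np.float64(0.0005614420414989087)])
[[-0.9184  0.3956 -0.0007  0.2865]
 [ 0.3956  0.9184 -0.0019  0.6652]
 [-0.0001 -0.002  -1.      0.2302]
 [ 0.      0.      0.      1.    ]]
```

```bash
cat >> h.py <<'E'
def plan(xyz,ang,n,T=None):
    "rows straight to TCP xyz, with tool x at world angle ang (deg), tool down"
    T=tool() if T is None else T; a0=np.degrees(np.arctan2(T[1,0],T[0,0])); da=(ang-a0+180)%360-180
    st=(np.array(xyz)-T[:3,3])/n; print("turn/row",-np.radians(da)/n)
    for i in range(n):
        a=np.radians(a0+da*i/n); X=np.array([np.cos(a),np.sin(a),0]);Y=np.array([np.sin(a),-np.cos(a),0])
        print("shift cm",100*np.array([st@X,st@Y,-st[2]]))
E
python3 -c "
from h import *
plan((.43,.03,.26),100,12)"
```

```text
turn/row 0.08246292144984936
shift cm [-3.1918 -4.3884 -0.248 ]
shift cm [-3.5425 -4.1106 -0.248 ]
shift cm [-3.869  -3.8049 -0.248 ]
shift cm [-4.1693 -3.4732 -0.248 ]
shift cm [-4.4412 -3.118  -0.248 ]
shift cm [-4.6829 -2.7416 -0.248 ]
shift cm [-4.8928 -2.3466 -0.248 ]
shift cm [-5.0695 -1.9356 -0.248 ]
shift cm [-5.2117 -1.5114 -0.248 ]
shift cm [-5.3185 -1.077  -0.248 ]
shift cm [-5.3891 -0.6352 -0.248 ]
shift cm [-5.4231 -0.1892 -0.248 ]
```

```bash
python3 -m inch '0 -3.2 -4.4 -0.25 0.082;0 -3.5 -4.1 -0.25 0.082;0 -3.9 -3.8 -0.25 0.082;0 -4.2 -3.5 -0.25 0.082;0 -4.4 -3.1 -0.25 0.082;0 -4.7 -2.7 -0.25 0.082'; python3 -m inch '0 -4.9 -2.3 -0.25 0.082;0 -5.1 -1.9 -0.25 0.082;0 -5.2 -1.5 -0.25 0.082;0 -5.3 -1.1 -0.25 0.082;0 -5.4 -0.6 -0.25 0.082;0 -5.4 -0.2 -0.25 0.082;0 0 0 0 0'; python3 - <<'E'
from h import *
import pickle
T=tool(); im=env.capture("wrist"); cv2.imwrite("pics/w1.png",im); np.save("T1.npy",T)
print(T, env.get_obs()["time"])
E
```

```text
time: 0.85
tcp_pos: [0.3593, 0.3466, 0.2462]
orientation: [-0.0, 0.436, 0.9, -0.0]
ft_force: [0.7, -0.9, 0.1]
gripper_width: 0.0852
finger_force: 0.0
time: 1.72
tcp_pos: [0.4334, 0.0276, 0.2616]
orientation: [0.001, 0.644, 0.765, -0.0]
ft_force: [-0.9, 0.6, 0.1]
gripper_width: 0.0853
finger_force: 0.0
[[-0.1702  0.9854  0.001   0.4334]
 [ 0.9854  0.1702 -0.0011  0.0276]
 [-0.0013  0.0008 -1.      0.2616]
 [ 0.      0.      0.      1.    ]] 1.775
```

View pics/w1.png

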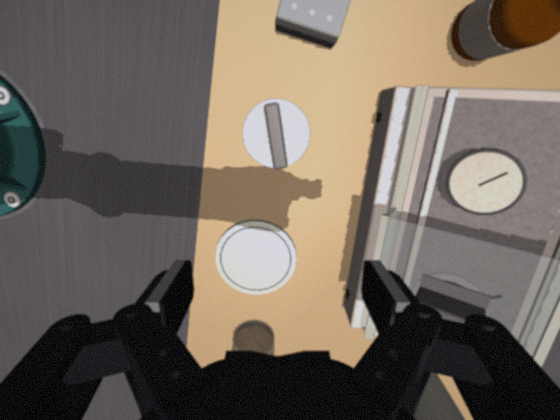

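The wrist view shows the tap bar from (268,103) to (281,168), centre about (275,135). The plate's ring is centred near (256,257), and the guard covers the right half of the console with its fin near (457,295).

```bash
python3 - <<'E'
from h import *
T=np.load("T1.npy")
im=cv2.imread("pics/w1.png")
print("jar",tri(ray("wrist",(275,136),T),ray("scene",(351,201)),ray("top",(247,250))), tri(ray("wrist",(275,136),T),ray("top",(247,250))))
print("plate",tri(ray("wrist",(256,257),T),ray("scene",(306,186)),ray("top",(309,257))),atz(ray("wrist",(256,257),T),.01))
a,b=[atz(ray("wrist",p,T),.12) for p in((268,103),(281,168))]
d=a-b; print(np.linalg.norm(d),np.degrees(np.arctan2(d[1],d[0])),(a+b)/2)
x=.131
a=tri(ray("wrist",(275,136),T),ray("top",(247,250)))[0]
plan((a[0],a[1],.20),np.degrees(np.arctan2(d[1],d[0])),2)
E
```

```text
jar (array([0.424, 0.081, 0.109]), [np.float64(0.003256461576009277), np.float64(0.002287758443593244), np.float64(0.0009731003408787229)]) (array([0.4238, 0.082 , 0.1007]), [np.float64(0.001993440353592624), np.float64(0.0019934403535926547)])
plate (array([ 0.4237, -0.1097, -0.0005]), [np.float64(0.0016947004767051772), np.float64(0.0026655048903967246), np.float64(0.0034183565917655294)]) [ 0.424  -0.1024  0.01  ]
0.06161004034239044 111.16362738793222 [0.422 0.084 0.12 ]
turn/row -0.09695233176797853
shift cm [2.6357 0.0019 3.0664]
shift cm [2.6231 0.257  3.0664]
```

```bash
python3 -m inch '0 2.7 0 2 -0.097;0 2.7 0.2 2 -0.097;0 0 0 0 0;0 0 0 0 0'; python3 - <<'E'
from h import *
T=tool(); im=env.capture("wrist"); cv2.imwrite("pics/w2.png",im); np.save("T2.npy",T)
print(T)
E
```

```text
time: 2.28
tcp_pos: [0.4227, 0.0854, 0.2214]
orientation: [0.0, 0.563, 0.827, -0.0]
ft_force: [-0.1, 0.1, -0.4]
gripper_width: 0.0847
finger_force: 0.0
[[-0.3663  0.9305 -0.0001  0.4227]
 [ 0.9305  0.3663 -0.0001  0.0854]
 [-0.0001 -0.0001 -1.      0.2214]
 [ 0.      0.      0.      1.    ]]
```

View pics/w2.png

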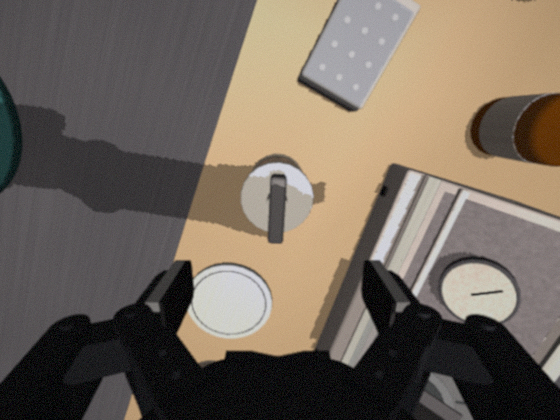

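The tap bar runs from about (279,176) to (276,242), nearly along the tool's x. The plate's centre is at (230,300).

```bash
python3 - <<'E'
from h import *
T=np.load("T1.npy");T2=np.load("T2.npy")
print("jar",tri(ray("wrist",(275,136),T),ray("wrist",(277.5,208),T2)),tri(ray("wrist",(275,136),T),ray("wrist",(277.5,208),T2),ray("top",(247,250)),ray("scene",(351,201))))
print("plate",tri(ray("wrist",(256,257),T),ray("wrist",(230,300),T2)),atz(ray("wrist",(230,300),T2),.01),atz(ray("wrist",(256,257),T),.01),atz(ray("top",(309,257)),.01),atz(ray("scene",(306,186)),.01))
a,b=[atz(ray("wrist",p,T2),.13) for p in((279,176),(276,242))]
d=a-b; print(np.linalg.norm(d),np.degrees(np.arctan2(d[1],d[0])),(a+b)/2)
E
```

```text
jar (array([0.4228, 0.0848, 0.1218]), [np.float64(0.0007834062022430921), np.float64(0.000783406202243076)]) (array([0.4243, 0.0811, 0.1093]), [np.float64(0.0032782823292375357), np.float64(0.0007734993276936301), np.float64(0.000995463437339344), np.float64(0.00222136515111394)])
plate (array([ 0.4242, -0.1067,  0.0016]), [np.float64(0.00026876880370650186), np.float64(0.00026876880370650896)]) [ 0.4238 -0.1005  0.01  ] [ 0.4239 -0.1025  0.01  ] [ 0.4244 -0.1119  0.01  ] [ 0.4273 -0.1017  0.01  ]
0.05875650511927086 108.95149680593148 [0.4232 0.0858 0.13  ]
```

```bash
python3 -m inch '0 -0.1 0 4 0.04;0 0 0 4 0;0 0 0 3.8 0;0 0 0 0 0;1 0 0 0 0;1 0 0 0 0;1 0 0 0 0;1 0 0 0 0;1 0 0 0 0' 40
```

```text
time: 3.45
tcp_pos: [0.423, 0.084, 0.1041]
orientation: [-0.0, 0.58, 0.815, 0.0]
ft_force: [-2.3, -0.5, 8.4]
gripper_width: 0.0175
finger_force: 38.8
```

```bash
python3 -m inch '1 0 0 0 0;1 0 0 -2 0;1 0 0 -3 0;1 0 0 0 0'; python3 - <<'E'
from h import *
T=tool(); cv2.imwrite("pics/w3.png",env.capture("wrist")); np.save("T3.npy",T)
plan((.424,-.102,.165),100,5)
E
```

```text
time: 3.95
tcp_pos: [0.4243, 0.0844, 0.1548]
orientation: [0.001, 0.58, 0.815, 0.002]
ft_force: [-0.4, -0.2, -2.5]
gripper_width: 0.0175
finger_force: 39.3
turn/row 0.03200431491465052
shift cm [-3.5236 -1.2134 -0.2223]
shift cm [-3.5607 -1.1001 -0.2223]
shift cm [-3.594  -0.9856 -0.2223]
shift cm [-3.6237 -0.87   -0.2223]
shift cm [-3.6497 -0.7536 -0.2223]
```

View pics/w3.png

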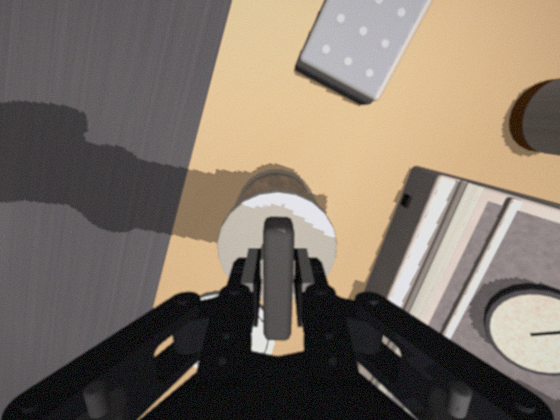

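The jar is held by the tap bar, which lies square in the pads, and it hangs clear of the bench.

```bash
python3 -m inch '1 -1.5 -0.5 -0.2 0;1 -3 -1.1 -0.2 0.032;1 -3.2 -1 -0.2 0.032;1 -3.2 -0.9 -0.2 0.032;1 -3.2 -0.7 -0.2 0.032;1 -2.5 -0.5 0 0.032;1 -1.5 -0.4 0 0;1 0 0 0 0;1 0 0 0 0';  python3 - <<'E'
from h import *
T=tool(); print(T); im=env.capture("wrist");np.save("T4.npy",T)
s=env.capture("scene")[140:240,250:370]; t=env.capture("top")[215:295,265:385]
o=np.hstack([cv2.resize(s,(396,330),interpolation=3),cv2.resize(t,(404,330)[::1],interpolation=3)])
print(o.shape);cv2.imwrite("pics/c4.png",o)
E
```

```text
time: 5.12
tcp_pos: [0.4218, -0.1034, 0.163]
orientation: [-0.001, 0.643, 0.766, -0.0]
ft_force: [0.2, 0.8, -2.4]
gripper_width: 0.0175
finger_force: 39.3
[[-0.1744  0.9847 -0.0011  0.4218]
 [ 0.9847  0.1744  0.0007 -0.1034]
 [ 0.0009 -0.0009 -1.      0.163 ]
 [ 0.      0.      0.      1.    ]]
(330, 800, 3)
```

View pics/c4.png

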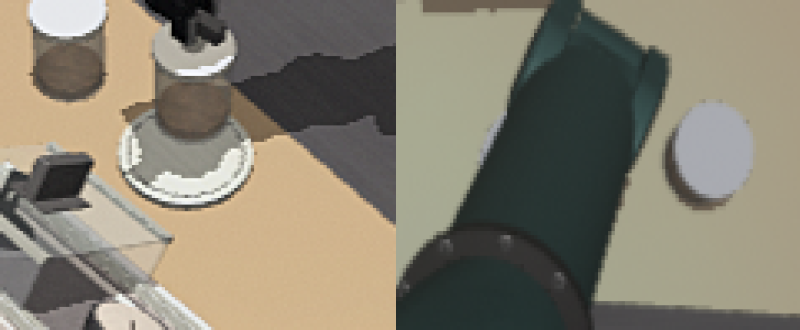

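In the crop the jar hangs over the plate, whose centre is at about scene pixel (306,187). That agrees with my estimate, so I lower the jar.

```bash
python3 -m inch '1 0.1 0.3 1.5 0;1 0 0 1.5 0;1 0 0 1 0;1 0 0 0.5 0;1 0 0 0.2 0;1 0 0 0 0;1 0 0 0 0'
```

```text
time: 6.15
tcp_pos: [0.4252, -0.1028, 0.1166]
orientation: [0.0, 0.643, 0.766, 0.0]
ft_force: [-0.4, 0.5, -1.8]
gripper_width: 0.0174
finger_force: 39.2
```

```bash
python3 -m inch '1 0 0 0.2 0;1 0 0 0 0;1 0 0 0.1 0;1 0 0 0 0'
```

```text
time: 6.65
tcp_pos: [0.4246, -0.103, 0.1141]
orientation: [-0.0, 0.643, 0.766, 0.0]
ft_force: [-4.1, 0.9, 10.8]
gripper_width: 0.017
finger_force: 40.4
```

Contact with the plate is felt, so I release and rise.

```bash
python3 -m inch '0.6 0 0 0 0;0.3 0 0 0 0;0 0 0 0 0;0 0 0 0 0;0 0 0 -2 0;0 0 0 -5 0;0 0 0 -5 0;0 0 0 -5 0;0 0 0 0 0'; python3 - <<'E'
from h import *
T=tool(); print(T); im=env.capture("wrist");np.save("T5.npy",T); cv2.imwrite("pics/w5.png",im); print(env.get_obs()["joints"])
E
```

```text
time: 7.78
tcp_pos: [0.4276, -0.1032, 0.2867]
orientation: [0.003, 0.643, 0.766, 0.003]
ft_force: [0.5, -0.2, -0.6]
gripper_width: 0.0851
finger_force: 0.0
[[-0.1736  0.9848  0.0089  0.4276]
 [ 0.9848  0.1736  0.0003 -0.1032]
 [-0.0012  0.0088 -1.      0.2867]
 [ 0.      0.      0.      1.    ]]
[-0.3216  0.1648  0.5241  2.1858 -0.1153  0.812   0.4503]
```

View pics/w5.png

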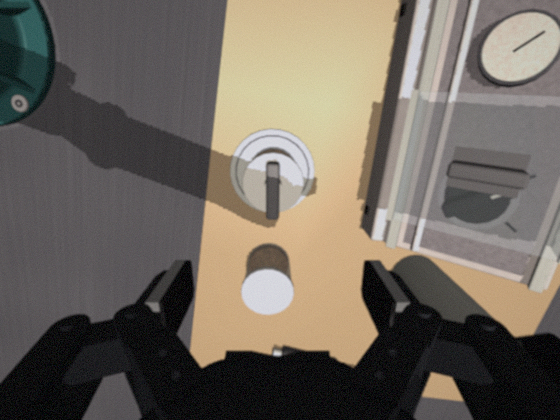

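```bash
python3 - <<'E'
from h import *
w=cv2.imread("pics/w5.png")[0:300,360:560]; t=cv2.imread("pics/top0.png")[140:225,215:345]; s=cv2.imread("pics/scene0.png")[178:310,190:340]
L=np.vstack([cv2.resize(t,(390,255),interpolation=2),cv2.resize(s,(390,343),interpolation=2)])
Rr=cv2.resize(w,(400,600),interpolation=2)[:598]
cv2.imwrite("pics/c6.png",np.hstack([L,Rr]))
T=np.load("T5.npy")
print(proj("wrist",[[.4246,-.103,.01],[.4246,-.103,.121]],T), atz(ray("wrist",(272,172),T),.01))
E
```

```text
[[273.2297 170.1025]
 [272.745  188.4388]] [ 0.4233 -0.1061  0.01  ]
```

View pics/c6.png

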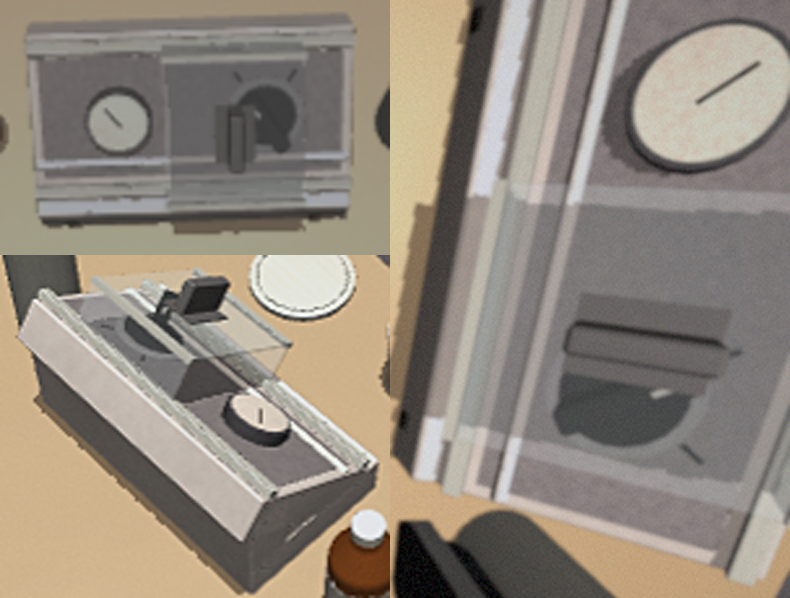

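The crop shows the fin's top face from (450,170) to (527,181) in the wrist view. The knob's pointer and bar lie under the guard, with two marks on the panel. I fit the console pose to these points.

```bash
cat >> h.py <<'E'
S,C=np.sin(np.radians(35)),np.cos(np.radians(35))
def con(q,P):
    P=np.atleast_2d(P).astype(float); u,v,h=P.T; x=u*C-h*S; z=.110+u*S+h*C
    c,s=np.cos(q[2]),np.sin(q[2]); return np.c_[q[0]+c*x-s*v,q[1]+s*x+c*v,z]
E
python3 - <<'E'
from h import *
from scipy.optimize import least_squares
T=np.load("T5.npy"); T1=np.load("T1.npy")
obs=[("scene",(.09,.165,0),(294.6,269.2),None,1),("scene",(.09,-.165,0),(204.6,191.5),None,1),("scene",(-.09,.165,0),(334.6,257.6),None,1),
("top",(.09,.165,0),(223.3,149.3),None,1),("top",(.09,-.165,0),(333.3,144.7),None,1),
("top",(.03,-.075,.093),(294,179.3),None,1),("top",(-.03,-.075,.093),(294,197.3),None,1),
("wrist",(-.03,-.075,.093),(450,170),T,.7),("wrist",(.03,-.075,.093),(527.5,181),T,.7),("wrist",(-.09,-.165,0),(371.5,238.5),T,.7)]
f=lambda q:np.concatenate([(proj(n,con(q,P),t)[0]-p)*w for n,P,p,t,w in obs])
r=least_squares(f,[.62,0,.1],loss="soft_l1"); print(r.x); 
for o,e in zip(obs,f(r.x).reshape(-1,2)): print(o[:2],e)
q=r.x; np.save("q.npy",q)
print("fin grip",con(q,(0,-.075,.082)),"knob",con(q,(0,-.075,.036)))
print("gauge",tri(ray("wrist",(486,181),T1),ray("wrist",(520,47),T)),con(q,(0,.075,.016)))
E
```

```text
[0.6523 0.0263 0.05  ]
('scene', (0.09, 0.165, 0)) [-0.559  11.0212]
('scene', (0.09, -0.165, 0)) [3.0427 5.3323]
('scene', (-0.09, 0.165, 0)) [2.1436 9.4919]
('top', (0.09, 0.165, 0)) [-8.5248 -0.7848]
('top', (0.09, -0.165, 0)) [-8.6531  4.6589]
('top', (0.03, -0.075, 0.093)) [ 1.3301 -0.9305]
('top', (-0.03, -0.075, 0.093)) [0.8463 0.4771]
('wrist', (-0.03, -0.075, 0.093)) [-2.3631  4.2736]
('wrist', (0.03, -0.075, 0.093)) [-0.2714  7.6182]
('wrist', (-0.09, -0.165, 0)) [ 9.4279 -9.7846]
fin grip [[ 0.6091 -0.051   0.1772]] knob [[ 0.6354 -0.0496  0.1395]]
gauge (array([0.6382, 0.0775, 0.1199]), [np.float64(0.0004790596309916667), np.float64(0.00047905963099169926)]) [[0.6394 0.1008 0.1231]]
```

```bash
python3 - <<'E'
from h import *
from scipy.optimize import least_squares
T=np.load("T5.npy"); T1=np.load("T1.npy")
F=None
obs=[("scene",(.09,.165,0),(294.6,269.2),None,1),("scene",(.09,-.165,0),(204.6,191.5),None,1),("scene",(-.09,.165,0),(334.6,257.6),None,1),
("top",(.09,.165,0),(223.3,149.3),None,1),("top",(.09,-.165,0),(333.3,144.7),None,1),
("top",(.03,F,.093),(294,179.3),None,1),("top",(-.03,F,.093),(294,197.3),None,1),
("wrist",(-.03,F,.093),(450,170),T,.7),("wrist",(.03,F,.093),(527.5,181),T,.7),("wrist",(-.09,-.165,0),(371.5,238.5),T,.7),
("top",(0,-.075,.011),(304,177),None,1),("wrist",(0,-.075,.011),(477.5,202),T,.7)]
f=lambda q:np.concatenate([(proj(n,con(q,[P[0],q[3] if P[1] is None else P[1],P[2]]),t)[0]-p)*w for n,P,p,t,w in obs])
r=least_squares(f,[.62,0,.1,-.06],loss="soft_l1"); print(r.x); 
for o,e in zip(obs,f(r.x).reshape(-1,2)): print(o[:2],e)
q=r.x; np.save("q.npy",q)
print("fin grip",con(q,(0,q[3],.082)),"knob",con(q,(0,-.075,.036)))
print("gauge",tri(ray("wrist",(486,181),T1),ray("wrist",(520,47),T)),con(q,(0,.075,.016)))
print("fin tri",[tri(ray("top",a),ray("wrist",b,T)) for a,b in (((294,179.3),(527.5,181)),((294,197.3),(450,170)))], con(q,[(.03,q[3],.093),(-.03,q[3],.093)]))
E
```

```text
[ 0.6505 -0.0014  0.0896 -0.0387]
('scene', (0.09, 0.165, 0)) [-4.6565  1.5295]
('scene', (0.09, -0.165, 0)) [-3.5753  0.5399]
('scene', (-0.09, 0.165, 0)) [-3.6261 -0.2005]
('top', (0.09, 0.165, 0)) [-0.3642  2.3942]
('top', (0.09, -0.165, 0)) [-0.4949  3.7075]
('top', (0.03, None, 0.093)) [-1.3214 -0.3788]
('top', (-0.03, None, 0.093)) [-1.0932  1.0168]
('wrist', (-0.03, None, 0.093)) [-2.3113 -0.1263]
('wrist', (0.03, None, 0.093)) [0.7997 1.1337]
('wrist', (-0.09, -0.165, 0)) [7.4915 4.482 ]
('top', (0, -0.075, 0.011)) [-0.7692  1.7864]
('wrist', (0, -0.075, 0.011)) [-1.801  -2.0378]
fin grip [[ 0.6071 -0.0442  0.1772]] knob [[ 0.6366 -0.078   0.1395]]
gauge (array([0.6382, 0.0775, 0.1199]), [np.float64(0.0004790596309916667), np.float64(0.00047905963099169926)]) [[0.6346 0.0724 0.1231]]
fin tri [(array([ 0.6248, -0.044 ,  0.2021]), [np.float64(0.0024443038806078775), np.float64(0.0024443038806078628)]), (array([ 0.58  , -0.0483,  0.1677]), [np.float64(0.0016860714456033963), np.float64(0.001686071445603408)])] [[ 0.6253 -0.0425  0.2034]
 [ 0.5763 -0.0469  0.169 ]]
```

```bash
cat >> h.py <<'E'
def go(P,T=None):
    "shift in tool axes cm (tool x = console y) and turn to console-frame point P"
    q=np.load("q.npy"); T=tool() if T is None else T
    a=np.arctan2(T[1,0],T[0,0]); turn=a-(np.pi/2+q[2]); A=a-turn
    d=con(q,P)[0]-T[:3,3]; X=np.array([np.cos(A),np.sin(A),0]);Y=np.array([np.sin(A),-np.cos(A),0])
    print("turn",turn,"then shift cm",100*np.array([d@X,d@Y,-d[2]]),con(q,P)[0])
E
python3 -c "
from h import *
go((0,-.070,.080)); print(atz(ray('top',(352,187)),0),atz(ray('top',(368,154)),.292))
q=np.load('q.npy');print(con(q,(0,-.165,0)))"
```

```text
turn 0.08496250535955419 then shift cm [ 1.0788 18.6748 10.9173] [ 0.611  -0.0753  0.1755]
[ 0.6652 -0.2451  0.    ] [ 0.6822 -0.24    0.292 ]
[[ 0.6652 -0.1658  0.11  ]]
```

```bash
python3 -m inch '1 0 0 0 0.085;1 0.5 4.7 0 0;1 0.5 4.7 0 0;1 0 4.7 0 0;1 0 4.6 0 0;1 0 0 3 0;1 0 0 0 0;1 0 0 0 0' 40; python3 - <<'E'
from h import *
T=tool(); im=env.capture("wrist");np.save("T7.npy",T)
q=np.load("q.npy")
for i,(n,P) in enumerate([("fin",[(-.03,-.0387,.093),(.03,-.0387,.093)])]): print(proj("wrist",con(q,P),T))
for p in proj("wrist",con(q,[(-.03,-.0387,.093),(.03,-.0387,.093),(0,-.075,.046)]),T): cv2.circle(im,tuple(int(round(v)) for v in p),2,(0,0,255),-1)
s=env.capture("scene"); go((0,-.07,.08))
cv2.imwrite("pics/c7.png",np.hstack([cv2.resize(im[100:420,130:450],(440,440)),cv2.resize(s[150:300,200:320],(352,440),interpolation=2)]))
E
```

```text
time: 8.82
tcp_pos: [0.6093, -0.0765, 0.2526]
orientation: [-0.001, 0.675, 0.738, -0.001]
ft_force: [1.1, 0.2, 1.1]
gripper_width: -0.0002
finger_force: 0.0
[[238.2306 174.5969]
 [304.3389 184.2832]]
turn -0.001328418310682089 then shift cm [0.1248 0.096  7.8424] [ 0.611  -0.0753  0.1755]
```

View pics/c7.png

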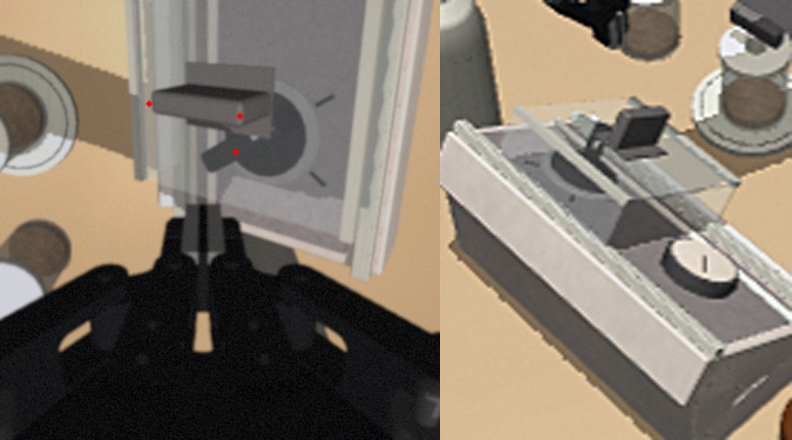

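The fin's top face runs from about (243,173) to (304,182) in the full picture. The fit predicts (238,175) to (304,184), which is good enough. The jar stands on the plate. Now I go down beside the fin and push the guard open.

```bash
python3 -m inch '1 0 0 4 0;1 0 0 3.8 0;1 0 0 0 0;1 1 0 0 0;1 1 0 0 0;1 1.5 0 0 0;1 2 0 0 0;1 2 0 0 0' ; python3 -m inch '1 2 0 0 0;1 2 0 0 0;1 2 0 0 0;1 1.5 0 0 0;1 0.7 0 0 0;1 0.2 0 0 0;1 0 0 0 0;1 0 0 0 0'; python3 -c "
from h import *
go((0,-.07,.08))"
```

```text
time: 9.93
tcp_pos: [0.6043, 0.0001, 0.1759]
orientation: [0.001, 0.675, 0.738, 0.001]
ft_force: [1.4, -2.4, 1.9]
gripper_width: 0.0002
finger_force: 1.5
time: 10.92
tcp_pos: [0.5986, 0.0553, 0.1757]
orientation: [0.014, 0.681, 0.732, -0.009]
ft_force: [6.2, -41.2, -4.7]
gripper_width: -0.0003
finger_force: 21.1
turn -0.01716169594562955 then shift cm [-13.1124   0.0724   0.0123] [ 0.611  -0.0753  0.1755]
```

The push met 41 N short of the expected stop, so I back off and measure where the guard is.

```bash
python3 -m inch '1 -2 0 0 0;1 -2 0 0 0;1 0 0 0 0;1 0 0 0 0' ; python3 - <<'E'
from h import *
q=np.load("q.npy"); s0=cv2.imread("pics/scene0.png"); s1=env.capture("scene"); cv2.imwrite("pics/s8.png",s1)
P=lambda v: proj("scene",con(q,(0,v,.076)))[0]
c0=P(-.0387); x,y=np.round(c0).astype(int); print(c0)
tpl=s0[y-13:y+14,x-13:x+14]
r=cv2.matchTemplate(s1,tpl,cv2.TM_CCOEFF_NORMED)
for v in np.arange(-.04,.14,.01):
    px,py=np.round(P(v)).astype(int)-13; w=r[py-3:py+4,px-3:px+4]; print(round(v,3),P(v),round(float(w.max()),2))
T=tool(); o=env.get_obs(); print(o["joints"],o["ft_force"]); go((0,.061,.08))
cv2.imwrite("pics/w8.png",env.capture("wrist")); np.save("T8.npy",T)
E
```

```text
time: 11.42
tcp_pos: [0.5992, 0.0453, 0.175]
orientation: [-0.001, 0.674, 0.739, 0.0]
ft_force: [0.0, 0.4, 0.1]
gripper_width: -0.0002
finger_force: 0.0
[267.2913 191.8849]
-0.04 [266.947  191.6066] -0.0
-0.03 [269.604  193.7535] -0.01
-0.02 [272.2796 195.9154] -0.0
-0.01 [274.9742 198.0926] 0.03
0.0 [277.6877 200.2852] 0.1
0.01 [280.4204 202.4932] 0.07
0.02 [283.1724 204.7169] 0.03
0.03 [285.9439 206.9563] 0.0
0.04 [288.735  209.2116] -0.16
0.05 [291.5458 211.483 ] -0.04
0.06 [294.3767 213.7704] 0.3
0.07 [297.2276 216.0741] 0.52
0.08 [300.0989 218.3942] 0.52
0.09 [302.9905 220.7309] 0.51
0.1 [305.9028 223.0842] 0.36
0.11 [308.8358 225.4543] 0.09
0.12 [311.7897 227.8413] -0.33
0.13 [314.7647 230.2454] -0.29
[-0.453   0.5408  0.4292  1.9541 -0.3354  0.7169  0.2705] [ 1.2493 -0.7063  0.2946]
turn 0.0028685192722597286 then shift cm [ 0.9907  0.0843 -0.0533] [0.5993 0.0552 0.1755]
```

The guard now sits about 15 cm left of the fitted shut place, v = -0.075, against its left stop. It therefore started about 36 mm ajar, and it is now fully open. Next is the knob: I will push the bar's lower end leftward from its right side, which is clockwise.

```bash
python3 - <<'E'
from h import *
q=np.load("q.npy"); T=np.load("T7.npy")
print("T7 bar front end pred",proj("wrist",con(q,[(-.0264,-.093,.046),(0,-.075,.011)]),T))
go((-.035,-.128,.08)); go((-.035,-.128,.028))
E
```

```text
T7 bar front end pred [[276.592  222.8431]
 [318.7478 200.8962]]
turn 0.0027689800083747773 then shift cm [-17.8814  -2.7938   1.9635] [ 0.5876 -0.1356  0.1555]
turn 0.0027689800083747773 then shift cm [-17.8814   0.1888   6.2231] [ 0.6174 -0.1329  0.1129]
```

```bash
python3 -m inch '1 -0.5 0 -3 0;1 0 0 -2.5 0;1 -4.4 0.1 0 0;1 -4.4 0.1 0 0;1 -4.4 0 0 0;1 -4.2 0 0 0;1 0 0 4 0;1 0 0 4 0;1 0 0 3.7 0;1 0 0 0 0'; python3 -c "
from h import *
go((-.035,-.128,.028))"
```

```text
time: 12.78
tcp_pos: [0.6156, -0.1334, 0.1106]
orientation: [-0.003, 0.674, 0.738, -0.001]
ft_force: [-0.8, 0.2, 0.0]
gripper_width: 0.0001
finger_force: 0.0
turn 0.0012979007360578443 then shift cm [ 0.0339  0.1795 -0.2286] [ 0.6174 -0.1329  0.1129]
```

```bash
python3 -m inch '1 1 0 -0.2 0;1 0.7 0 0 0;1 0.4 0 0 0;1 0.4 0 0 0;1 0.4 0 0 0;1 0.3 0 0 0;1 0 0 0 0'; python3 -c "
from h import *
go((-.035,-.085,.028))"
```

```text
time: 13.65
tcp_pos: [0.6148, -0.11, 0.1159]
orientation: [0.004, 0.676, 0.737, -0.002]
ft_force: [0.1, -8.7, -2.0]
gripper_width: -0.0001
finger_force: 4.3
turn -0.004528028076279389 then shift cm [1.9934 0.0449 0.3028] [ 0.6135 -0.0901  0.1129]
```

```bash
python3 -m inch '1 0.4 0 0.1 0;1 0.4 0 0.1 0;1 0.4 0 0 0;1 0.3 0 0 0;1 0 0 0 0'; python3 -c "
from h import *
go((-.035,-.085,.028))"; python3 -m inch '1 0 0 0 0'
```

```text
time: 14.28
tcp_pos: [0.6126, -0.0895, 0.113]
orientation: [-0.001, 0.676, 0.737, -0.0]
ft_force: [0.4, 1.1, -0.4]
gripper_width: 0.0004
finger_force: 0.0
turn -0.0024109735917678954 then shift cm [-0.0655  0.0888  0.0134] [ 0.6135 -0.0901  0.1129]
time: 14.4
tcp_pos: [0.6135, -0.0884, 0.1133]
orientation: [-0.0, 0.675, 0.738, 0.0]
ft_force: [-0.9, -1.3, -0.1]
gripper_width: 0.0003
finger_force: 0.8
```

```bash
python3 -m inch '1 -1.5 0 0 0;1 -1 0 0 0;1 0 0 -4 0;1 0 0 -4 0;1 0 0 -4 0;1 0 0 0 0;1 0 0 0 0'; python3 - <<'E'
from h import *
q=np.load("q.npy"); T=tool(); im=env.capture("wrist"); s=env.capture("scene"); t=env.capture("top")
L=cv2.resize(im[60:360,100:500],(520,390))
np.save("T9.npy",T); cv2.imwrite("pics/w9.png",im); cv2.imwrite("pics/s9.png",s)
r=cv2.resize(s[150:300,190:370],(280,233),interpolation=2)
o=np.zeros((390,800,3),np.uint8); o[:,:520]=L;o[:233,520:]=r; o[233:,520:]=cv2.resize(t[135:225,215:376],(280,157))
cv2.imwrite("pics/c9.png",o)
for a in(-.6,.6): print(a,proj("wrist",con(q,[(-.032*np.cos(a),-.075-.032*np.sin(a),.046),(.032*np.cos(a),-.075+.032*np.sin(a),.046)]),T))
go((0,.115,.08))
E
```

```text
time: 15.28
tcp_pos: [0.6154, -0.1141, 0.233]
orientation: [-0.0, 0.675, 0.738, 0.0]
ft_force: [0.0, -1.0, -0.7]
gripper_width: 0.0006
finger_force: 0.0
-0.6 [[272.7711 147.0061]
 [329.33   199.1927]]
0.6 [[273.0582 189.6464]
 [331.8659 151.195 ]]
turn -0.0006897354156583102 then shift cm [22.3599 -0.0307  5.6322] [0.5945 0.109  0.1755]
```

View pics/c9.png

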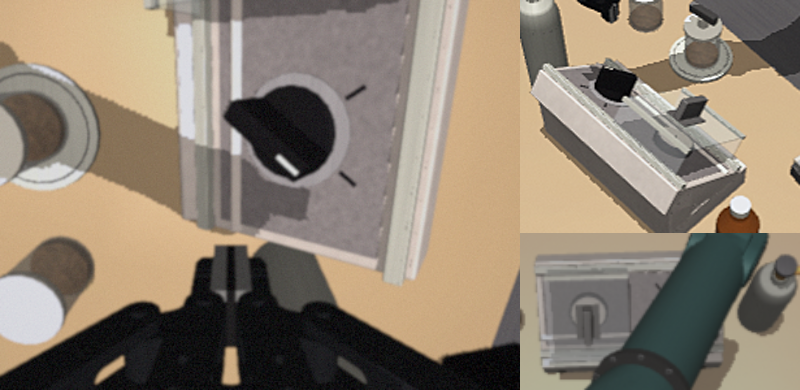

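The white pointer now points at the second (back-right) mark, so the knob has clicked over. The jar stands within the ring, and the guard is at the left. Now I shut the guard from the fin's left side.

```bash
python3 -m inch '1 4.5 0 0 0;1 4.5 0 0 0;1 4.5 0 0 0;1 4.5 0 0 0;1 4.4 0 0 0;1 0 0 0 0;1 0 0 3 0;1 0 0 2.6 0;1 0 0 0 0'; python3 -m inch '1 -1 0 0 0;1 -1 0 0 0;1 -1.5 0 0 0;1 -2 0 0 0;1 -2 0 0 0;1 -2 0 0 0;1 -2 0 0 0;1 -2 0 0 0;1 -1.5 0 0 0;1 -1 0 0 0';python3 -m inch '1 0 0 0 0'; python3 -c "
from h import *
go((0,-.06,.08))"
```

```text
time: 16.55
tcp_pos: [0.5938, 0.1078, 0.1749]
orientation: [-0.001, 0.675, 0.737, -0.003]
ft_force: [-0.7, -0.0, 0.4]
gripper_width: -0.0002
finger_force: 0.0
time: 17.8
tcp_pos: [0.6098, -0.0515, 0.1771]
orientation: [-0.0, 0.675, 0.738, -0.0]
ft_force: [1.0, 3.2, 0.9]
gripper_width: 0.0002
finger_force: 1.2
time: 17.92
tcp_pos: [0.6092, -0.052, 0.177]
orientation: [-0.0, 0.676, 0.737, -0.001]
ft_force: [0.3, 0.1, 0.8]
gripper_width: 0.0002
finger_force: 0.0
turn -0.0022622865504671186 then shift cm [-1.3312 -0.0222  0.1459] [ 0.6101 -0.0653  0.1755]
```

Still sliding; I continue gently until the stop is felt.

```bash
python3 -m inch '1 -0.6 0 0 0;1 -0.4 0 0 0;1 -0.3 0 0 0;1 -0.2 0 0 0;1 0 0 0 0'; python3 -m inch '1 -0.4 0 0 0;1 0 0 0 0'; python3 -c "
from h import *
go((0,-.06,.08))"
```

```text
time: 18.55
tcp_pos: [0.6097, -0.0588, 0.1768]
orientation: [-0.005, 0.674, 0.739, 0.001]
ft_force: [-3.5, 10.0, 4.0]
gripper_width: 0.0
finger_force: 5.1
time: 18.8
tcp_pos: [0.6097, -0.0588, 0.1768]
orientation: [-0.007, 0.673, 0.74, 0.002]
ft_force: [-4.2, 16.4, 6.1]
gripper_width: 0.0001
finger_force: 8.0
turn 0.005285277679318856 then shift cm [-0.654  -0.0162  0.1282] [ 0.6101 -0.0653  0.1755]
```

The force rises with no further motion. Contact-to-contact travel is 114.5 mm plus twice the 18 mm fin and finger offset, which gives 150 mm, so the guard is fully shut. I retreat and check.

```bash
python3 -m inch '1 1.5 0 0 0;1 1.5 0 0 0;1 0 0 -4 0;1 0 0 -5 0;1 0 0 -3 0;1 2 -4 0 0;1 2 -4 0 0;1 0 0 0 0;1 0 0 0 0'; python3 - <<'E'
from h import *
q=np.load("q.npy"); s1=env.capture("scene"); s0=cv2.imread("pics/scene0.png")
# fin shift by template match, from initial v=-.0387
P=lambda v: proj("scene",con(q,(0,v,.08)))[0]
x,y=np.round(P(-.0387)).astype(int); r=cv2.matchTemplate(s1,s0[y-12:y+13,x-12:x+13],cv2.TM_CCOEFF_NORMED)
_,m,_,l=cv2.minMaxLoc(r); print(m,np.array(l)+12-[x,y],"expected",P(-.0735)-P(-.0387))
# jar top and bystanders: unchanged?
for n,(a,b) in dict(plain=(270,151),amber=(329,300),tip=(388,262),gas=(202,170),dish=(394,341),pip=(200,150)).items():
    r=cv2.matchTemplate(s1[b-20:b+20,a-20:a+20],s0[b-14:b+14,a-14:a+14],cv2.TM_CCOEFF_NORMED); _,m,_,l=cv2.minMaxLoc(r); print(n,round(m,2),np.array(l)-6)
print(env.get_obs()["time"],env.get_obs()["ft_force"])
E
```

```text
time: 19.92
tcp_pos: [0.5266, -0.0068, 0.2977]
orientation: [0.001, 0.675, 0.738, 0.0]
ft_force: [-0.5, 0.4, 0.8]
gripper_width: 0.0003
finger_force: 0.0
0.9494606852531433 [-9 -7] expected [-9.1295 -7.3548]
plain 1.0 [0 0]
amber 1.0 [0 0]
tip 1.0 [0 0]
gas 1.0 [0 0]
dish 1.0 [0 0]
pip 1.0 [0 0]
19.975 [-0.332   0.2087  0.2599]
```

The fin is where a shut guard puts it, and the bystanders have not moved.

```bash
python3 -c "
from bench import env
print(env.close_job())"
```

```text
the job is handed in; nothing more can be done
None
```

The job is done and handed in at about 20 s: the jar stands in the plate's ring, the gas knob is in its second position, the guard is fully shut and nothing else moved; one possible fault is that opening the guard briefly pressed its stop at about 41 N with the fingertips, and I took the 40 N limit to cover only the arm and gripper body.

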